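Pin the outlet guide and hold its hidden bolt head while the lock nut pulls up

TASK

Put the sorting table's outlet guide back together: take the two blue-headed locating pins from the white rack and drop one, point down, into each of the bracket's two sockets until both are fully home. Then reach down into the gap behind the bracket, grip the brass-coloured hex bolt head that is turning round with the lock nut and hold it from turning, so that the nutrunner on the front pulls the nut up tight. Finish still gripping the head with the nut tight, and leave the cup, the bottle and the spanner where they are.

Things in the scene. Friction and masses are not known exactly. Their poses are not given: they have to be found in the camera images.
- guide_station: Outlet guide bracket, fixed to the table. Sizes in mm. Origin on the table under the middle of the rear face of its upright leg; x from its front (nutrunner) to its rear (gap), y along it, z up. Foot x -95 to 75, y +-125, 6 thick. Upright leg x -6 to 0, y +-110, top z 120; guide plate on its front, x -10 to -6, y +-130, z 50 to 116.
- gap (a point): Point in the gap behind the upright at (35, 0, 95) mm in the station's frame, axes as the station's. The gap runs from the upright (x 0) to the table's steel rim (inner face x 71, 4 thick, top z 89) and between two end gussets at y +-107 (4 thick, top z 71 at most); only the washers and bolt head stand in it.
- nutrunner (a point): Tail of the fixed battery nutrunner (orange and black) in front of the bracket, at (-236, 0, 95) mm in the station's frame, axes as the station's. It lies along the bolt's axis from here to the bracket, 26 to 47 mm wide, highest z 119, in a grey cradle 60 mm wide.
- socket_left (a point): Centre of the mouth (top rim) of the left (+y) pin socket, at (-60, 85, 71) mm in the station's frame: a round aluminium tube on the foot, 36 mm outside, 17 mm bore, 65 mm deep, axis vertical, open at the top, where its last 8 mm flare to a 23 mm mouth inside (42 mm outside).
- socket_right (a point): The same for the right (-y) pin socket, at (-60, -85, 71) mm in the station's frame.
- bolt_head: Brass-coloured hex bolt head in the gap, 24 mm across flats, 10 thick. Origin: its centre, at (12, 0, 95) mm in the station's frame. x along the bolt, away from the bracket; y normal to two flats. It turns about x at 0.3 rad/s, dragged by the nut, at most 0.15 N m; it cannot shift. A grip of 20 to 45 N from any angle stops it and its flats settle on the pads.
- driver_socket (a joint): Turn (rad) of the nutrunner's dark 32 mm socket, with the lock nut inside, on the front of the bracket; two white lines on it. Grows at about 0.3 rad/s, at 0.2 to 0.27 while the bolt is held and the nut runs up; stops when the nut is tight with the bolt held.
- nut_run (a joint): Turn of the nut relative to the bolt (rad): starts between 0 and 0.15 and stays so while the bolt turns with the nut; grows to 1.0 (tight, hard stop) in about 3.5 to 5.5 s once the bolt head is held.
- pin_a: Locating pin, 90 mm long, 70 to 120 g: steel shank 14 mm thick, 60 long, its lowest 8 mm tapered to an 8 mm flat point; blue grip head above, 24 mm thick, 30 high. Origin: centre of the point's end; z to the head. Starts upright in the rack, origin 10 mm above the table. Fully home its shoulder (under the head) rests on the socket's rim, origin 60 mm below the mouth.
- pin_b: The second locating pin, the same as pin_a. Either pin fits either socket.
- pin_rack: White plastic rack for the pins, fixed, 60 x 160 x 45 mm (x, y, z). Origin: centre of its underside. Two 16 mm holes, 35 mm deep, at y -45 and +45 mm. It stands on the robot's left or right.
- steel_cup: Bystander: open metal cup, 90 mm across the rim, 75 mm high. Origin: centre of its underside.
- spray_jar: Bystander: white bottle with a blue cap, 60 mm diameter, 120 mm high, upright. Origin: centre of its underside.
- spanner: Bystander: spanner 160 mm long, lying flat along its x axis. Origin: under its middle.

How it is judged:
On the way, in this order (a step that is already met when the one before it is completed fails the run):
1. both pins are fully home in the two sockets, upright and let go (((horizontal distance between pin_a and socket_left below 0.006 m and z of pin_a in the frame of socket_left below -0.056 m and angle between each of pin_a, pin_b's own z axis and vertical below 0.1 rad and contact force between the fingers and pin_a below 0.1 N and horizontal distance between pin_b and socket_right below 0.006 m and z of pin_b in the frame of socket_right below -0.056 m and contact force between the fingers and pin_b below 0.1 N) or (horizontal distance between pin_a and socket_right below 0.006 m and z of pin_a in the frame of socket_right below -0.056 m and angle between each of pin_a, pin_b's own z axis and vertical below 0.1 rad and contact force between the fingers and pin_a below 0.1 N and horizontal distance between pin_b and socket_left below 0.006 m and z of pin_b in the frame of socket_left below -0.056 m and contact force between the fingers and pin_b below 0.1 N))), for 0.2 s.
2. the bolt head is gripped and has stopped turning, before the nut is tight (contact force between the fingers and bolt_head above 8 N and distance between the grasp point and bolt_head below 0.022 m and angular speed of bolt_head below 0.05 rad/s and value of joint nut_run below 0.9 rad), for 0.4 s.
At the end, for the whole second after the job is handed in: One pin upright in each socket, let go, shoulder within 4 mm of the rim; the bolt head held between the fingers (grasp point within 22 mm of its centre, over 8 N), turning slower than 0.05 rad/s, and the nut tight (nut_run above 0.95) (((horizontal distance between pin_a and socket_left below 0.006 m and z of pin_a in the frame of socket_left below -0.056 m and angle between each of pin_a, pin_b's own z axis and vertical below 0.1 rad and contact force between the fingers and pin_a below 0.1 N and horizontal distance between pin_b and socket_right below 0.006 m and z of pin_b in the frame of socket_right below -0.056 m and contact force between the fingers and pin_b below 0.1 N) or (horizontal distance between pin_a and socket_right below 0.006 m and z of pin_a in the frame of socket_right below -0.056 m and angle between each of pin_a, pin_b's own z axis and vertical below 0.1 rad and contact force between the fingers and pin_a below 0.1 N and horizontal distance between pin_b and socket_left below 0.006 m and z of pin_b in the frame of socket_left below -0.056 m and contact force between the fingers and pin_b below 0.1 N)) and contact force between the fingers and bolt_head above 8 N and distance between the grasp point and bolt_head below 0.022 m and angular speed of bolt_head below 0.05 rad/s and value of joint nut_run above 0.95 rad); the arm keeps its last pose, push and grip.
It fails at once if the cup is shifted by more than 30 mm (distance of steel_cup from where it was at the start of the episode above 0.03 m).
It fails at once if the bottle is shifted by more than 30 mm (distance of spray_jar from where it was at the start of the episode above 0.03 m).
It fails at once if the spanner is shifted by more than 30 mm (distance of spanner from where it was at the start of the episode above 0.03 m).
It also fails if it takes over 72 s, if anything falls off the work surface, if the arm or the gripper's body presses on something with over 40 N, if the wrist force passes 120 N, or if a joint passes its speed limit or range.

ROBOT

A 6-joint arm with a two-finger parallel gripper is mounted at the origin on the work surface. World frame = base frame: x ahead of the robot, y to its left, z up, the work surface at z = 0. Lengths are in m, angles in rad, forces in N, time in s.
With the tool pointing down it reaches from about 0.275 to 0.875 m from the base axis. Payload 12.5 kg.
Tool frame: the origin (TCP) lies on the centre line of the jaws, within the pads' length; the fingertips stand r.finger_overhang ahead of it and the grasp point (between the pads) lies 3 mm ahead of it (r.finger_overhang is the distance from the TCP to the fingertips, in m); z points along the fingers, y is the direction in which the jaws open and shut (so a half turn about z gives the same grasp; the last joint's range is limited). The gripper opens to 85 mm and grips with 20 to 120 N. Pads are 22 mm wide; open, the fingers measure 114 mm over their backs; the gripper's body (76 mm by 85 mm) begins 54 mm behind the grasp point. The pads swing forward as they close: fully open they stand 13 mm farther back than shut.
Start: joints at [-1.425, 0.351, 1.652, -0, 1.139, -0.085], TCP at [0.126, -0.535, 0.253] pointing down, gripper open.
Joint ranges: [-2.75, 2.75], [-0.79, 2.1], [0.01, 2.65], [-1.57, 4.71], [0.07, 3.14], [-2.87, 2.87]. Speed limits (rad/s): [2.22, 2.22, 2.79, 3.14, 3.14, 3.14].

INTERFACE

Orientations are given as a unit quaternion [x, y, z, w].
In Python, from cell import r, optics gives the robot as it stands. The module is installed in compiled form; this text tells all that it offers. Calls block until the motion is done:
- r.move_to(position, orientation): joint-space move of the TCP to a pose.
- r.move_linear(position, rot=None, vel=0.15): straight line of the TCP; rot=None keeps the orientation; vel is the mean speed in m/s.
- r.set_joints(angles): joint-space move.
- r.set_gripper(opening, squeeze=None): opening from 0.0 (shut) to 1.0 (fully open); squeeze is the grip in N (None keeps the last); returns when the fingers have stopped.
- r.sleep(seconds).
- r.inverse_kinematics(position, orientation): joint angles nearest the present ones, or None.
- optics.get_image(name): name is "scene" or "top" or "wrist"; returns a dict with "pixels" (400x640x3 uint8, red, green, blue), "depth" (400x640 float32, m along the optical axis (not along the pixel's ray), 0 where there is no reading), "fx", "fy", "cx", "cy" (pixels), "camera_from_world" (4x4, takes a point from world to camera coordinates); the wrist camera has in their place "mount" (4x4, takes a point from camera to tool coordinates, whose origin is the TCP and whose axes are the flange's). Camera axes: x right, y down, z forward; pixel columns grow to the right and rows downward; lengths in m; the calibration is good to about 2 mm. A picture is of the moment at which its call begins: read the wrist's pose just before it.
A pose or a line that the arm cannot do raises r.PlanningError and nothing moves.
- r.hand_in(): hands the job in, once; it reports no verdict.
Readings, each from a call of its own:
- r.current_t(): time.
- r.current_q(): joint angles.
- r.current_qvel(): joint speeds.
- r.current_effort(): joint torques, N m.
- r.current_tool_pos(): TCP position.
- r.current_ee_rot(): TCP orientation.
- r.current_contact_force(): force on the tool from outside, world axes, zero at the start.
- r.current_torque(): the same for the moment, N m.
- r.current_opening(): opening from 0.0 (shut) to 1.0 (fully open).
Only numpy, scipy, OpenCV 4.12 (cv2) and the standard library are available. Lean on these libraries where they do the work, as an engineer would, in place of code of your own. Each camera call takes 0.05 s, during which the arm holds its last target.

## Working session

There is one attempt and no reset: what is moved stays moved. The work goes in short steps, each a Python script; the robot and the scene stay as the last script left them, time stands still between calls to the robot, and variables do not carry over. Pictures are saved under pics/ and viewed, and the job is handed in when it is done.

```bash
mkdir -p pics; ls; python3 - <<'E'
from cell import r, optics
import cv2,numpy as np
for n in ("scene","top"):
    d=optics.get_image(n)
    np.savez(f"{n}.npz",**d)
    cv2.imwrite(f"pics/{n}0.png",d["pixels"][:,:,::-1])
    print(n,d["fx"],d["cx"],d["cy"]); print(np.round(d["camera_from_world"],3))
print(r.current_t(),r.finger_overhang,r.current_ee_rot(),r.current_opening())
E
```

```text
pics
scene 489.4426167537603 314.8501113872534 206.31035553279673
[[ 0.819  0.574 -0.002 -0.449]
 [ 0.403 -0.576 -0.711 -0.15 ]
 [-0.409  0.582 -0.703  1.387]
 [ 0.     0.     0.     1.   ]]
top 491.90019756994764 327.85508739952814 198.4355201554953
[[-1.100e-02 -1.000e+00 -1.000e-03  1.300e-02]
 [-9.990e-01  1.100e-02 -5.300e-02  5.360e-01]
 [ 5.300e-02  0.000e+00 -9.990e-01  1.449e+00]
 [ 0.000e+00  0.000e+00  0.000e+00  1.000e+00]]
0.1 0.022 [ 9.93349085e-01  1.15140494e-01 -2.00970324e-05 -5.12244428e-04] 1.0006146859857163
```

View pics/scene0.png

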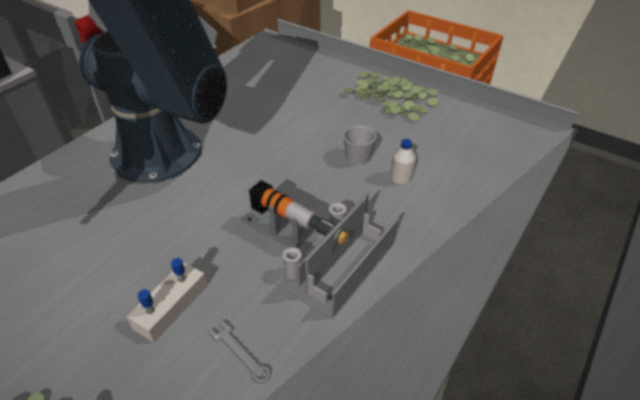

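View pics/top0.png

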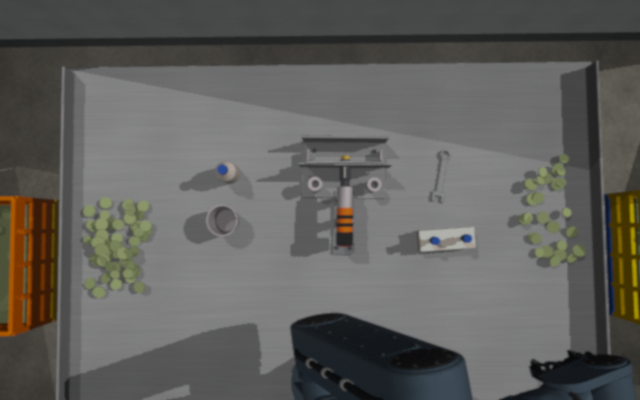

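The scene view shows the bracket in the middle, with the nutrunner on the robot's side. In the top view the rack is on the right (about 447,239) with pin heads near (435,241) and (466,238). The sockets are near (315,184) and (374,184), and the bolt head is near (346,157). I'll enlarge these areas next.

```bash
python3 - <<'E'
import cv2,numpy as np
im=cv2.imread("pics/top0.png")
c=im[130:260,290:490]; cv2.imwrite("pics/top_crop.png",cv2.resize(c,None,fx=4,fy=4,interpolation=cv2.INTER_CUBIC))
im=cv2.imread("pics/scene0.png")
c=im[180:340,120:420][:, :]; cv2.imwrite("pics/scene_crop.png",cv2.resize(c,None,fx=2.6,fy=2.6,interpolation=cv2.INTER_CUBIC))
E
```

```text
(no output)
```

View pics/top_crop.png

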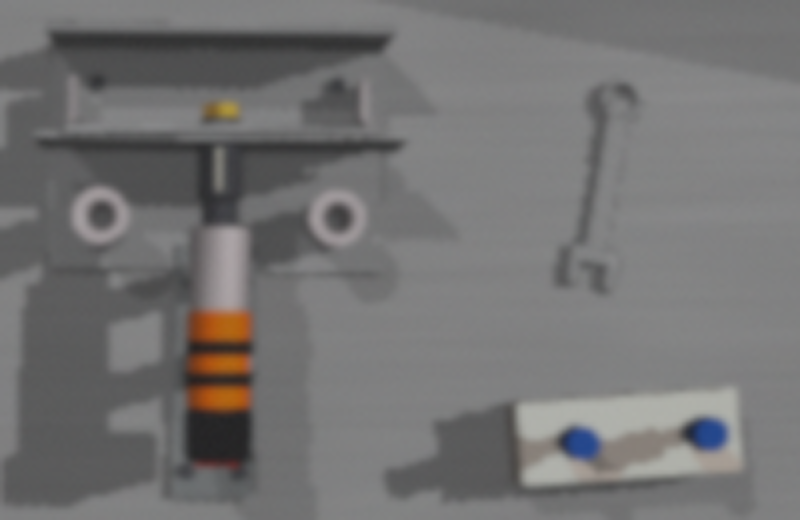

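View pics/scene_crop.png

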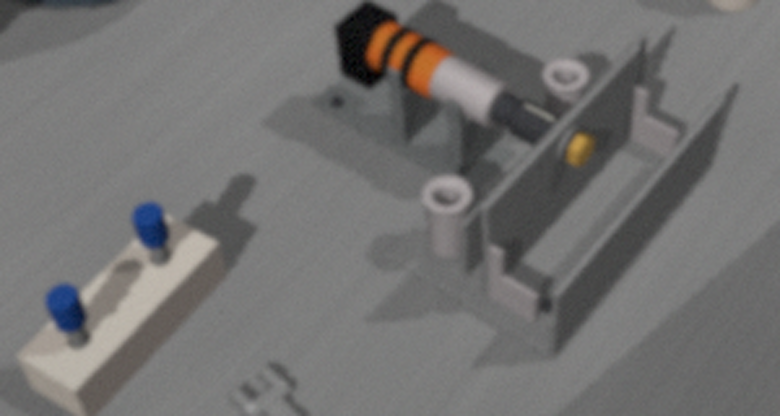

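```bash
cat > h.py <<'E'
import numpy as np, cv2
from scipy.spatial.transform import Rotation as R
def on_plane(K,cfw,u,v,z):
    fx,fy,cx,cy=K; M=np.linalg.inv(cfw)
    d=M[:3,:3]@np.array([(u-cx)/fx,(v-cy)/fy,1]); o=M[:3,3]
    return o+d*(z-o[2])/d[2]
def K(d): return [float(d[k]) for k in("fx","fy","cx","cy")]
E
python3 - <<'E'
from h import *
d=np.load("top.npz"); k=K(d);c=d["camera_from_world"]
f=lambda x,y,z: on_plane(k,c,290+(x+.5)/4-.5,130+(y+.5)/4-.5,z).round(4)
print("sl",f(100,214,.071),"sr",f(337,216,.071))
print("plate ends",f(38,141,.116),f(404,143,.116))
print("pins",f(580,441,.1),f(709,433,.1))
print("rack",[f(*p,.045) for p in((515,403),(738,389),(742,470),(522,487))])
print("rim", f(50,36,.089),f(390,38,.089))
print("head", f(222,105,.107))
Z=d["depth"];
M=np.linalg.inv(c)
def pt(u,v):
    z=Z[v,u]; return (M@np.array([(u-k[2])/k[0]*z,(v-k[3])/k[1]*z,z,1]))[:3].round(3)
for n,u,v in (("pinL",435,240),("pinR",467,238),("cup",222,220),("jar",228,172),("spA",444,154),("spB",438,200)): print(n,pt(u,v))
d=np.load("scene.npz");k=K(d);c=d["camera_from_world"]
g=lambda x,y,z: on_plane(k,c,120+x/2.6,180+y/2.6,z).round(4)
print("scene sl",g(568,76,.071),"sr",g(447,195,.071),"pins",g(147,212,.1),g(63,293,.1))
E
```

```text
sl [0.5776 0.045  0.071 ] sr [ 0.5744 -0.1247  0.071 ]
plate ends [0.6251 0.0863 0.116 ] [ 0.621  -0.1677  0.116 ]
pins [ 0.413  -0.2888  0.1   ] [ 0.4176 -0.3787  0.1   ]
rack [array([ 0.4391, -0.2541,  0.045 ]), array([ 0.4475, -0.416 ,  0.045 ]), array([ 0.389 , -0.4174,  0.045 ]), array([ 0.3784, -0.2579,  0.045 ])]
rim [0.7033 0.0788 0.089 ] [ 0.6993 -0.1626  0.089 ]
head [ 0.6502 -0.042   0.107 ]
pinL [ 0.413 -0.289  0.104]
pinR [ 0.417 -0.381  0.092]
cup [ 0.476  0.326 -0.004]
jar [0.61  0.288 0.096]
spA [ 0.668 -0.346 -0.005]
spB [ 0.529 -0.324 -0.006]
scene sl [0.5818 0.0461 0.071 ] sr [ 0.5758 -0.1241  0.071 ] pins [ 0.4118 -0.2886  0.1   ] [ 0.4173 -0.3767  0.1   ]
```

Both cameras agree to about 4 mm, and the sockets come out 170 mm apart as they should. Next I'll go over the rack and refine with the wrist camera.

```bash
cat >> h.py <<'E'
YAW=-0.019
def Q(yaw=YAW): return np.array([np.cos(yaw/2),np.sin(yaw/2),0,0])
def wrist(name):
    from cell import r,optics
    T=np.eye(4); p=r.current_tool_pos(); q=r.current_ee_rot()
    T[:3,3]=p; T[:3,:3]=R.from_quat(q).as_matrix()
    d=optics.get_image("wrist")
    d["camera_from_world"]=np.linalg.inv(T@np.array(d["mount"]))
    np.savez(name+".npz",**d); cv2.imwrite(f"pics/{name}.png",d["pixels"][:,:,::-1])
    return d
E
python3 - <<'E'
from h import *
from cell import r
r.move_to([0.40,-0.335,0.26],Q())
d=wrist("w1"); print(r.current_t(),r.current_tool_pos(),r.current_q().round(3) if hasattr(r.current_q(),'round') else r.current_q()); print(np.round(d["mount"],3),K(d))
E
```

```text
1.4333 [ 0.39945199 -0.33574893  0.25991281] [-0.788  0.293  1.716 -0.     1.133  0.803]
[[ 0.001 -0.949 -0.314  0.08 ]
 [ 1.     0.001  0.    -0.   ]
 [ 0.    -0.314  0.949 -0.121]
 [ 0.     0.     0.     1.   ]] [308.8449182575268, 308.8449182575268, 316.0741068814914, 196.95654688422428]
```

View pics/w1.png

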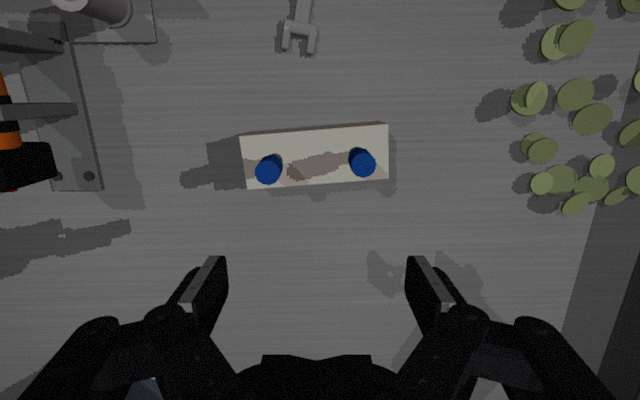

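```bash
python3 - <<'E'
from h import *
im=cv2.imread("pics/w1.png")
cv2.imwrite("pics/w1c.png",cv2.resize(im[110:210,230:400],None,fx=4.5,fy=4.5,interpolation=cv2.INTER_CUBIC))
E
```

```text
(no output)
```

View pics/w1c.png

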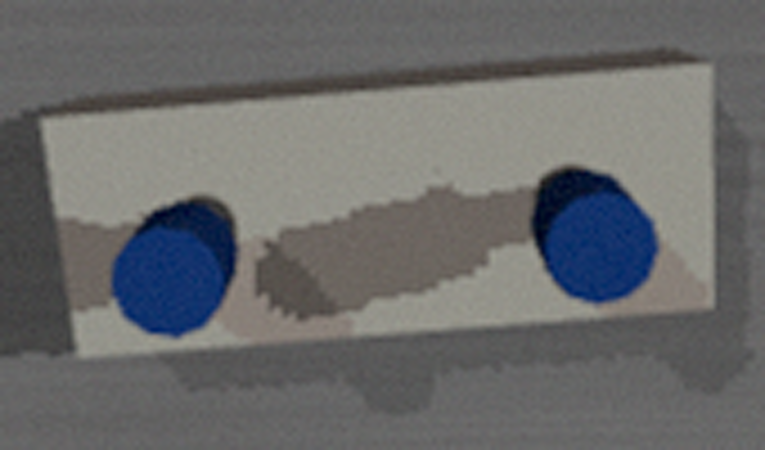

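```bash
python3 - <<'E'
from h import *
d=np.load("w1.npz");k=K(d);c=d["camera_from_world"]
print(on_plane(k,c,267.2,172.3,.1),on_plane(k,c,363.2,164.6,.1))
M=np.linalg.inv(c);Z=d["depth"]
for u,v in((267,172),(363,165),(310,150)):
    z=Z[v,u];print((M@np.array([(u-k[2])/k[0]*z,(v-k[3])/k[1]*z,z,1]))[:3].round(4))
E
```

```text
[ 0.41186611 -0.29003214  0.1       ] [ 0.41759395 -0.37955134  0.1       ]
[ 0.4123 -0.2899  0.1004]
[ 0.4174 -0.3793  0.1007]
[ 0.4227 -0.3293  0.0452]
```

```bash
python3 - <<'E'
from h import *
from cell import r
r.set_gripper(0.65,40)
r.move_linear([0.412,-0.2895,0.19],Q(),vel=0.2)
r.move_linear([0.412,-0.2895,0.096],vel=0.12)
print(r.current_tool_pos(), r.current_contact_force())
r.set_gripper(0.0,40)
print(r.current_opening(),r.current_tool_pos(), r.current_contact_force(),r.current_t())
r.move_linear([0.412,-0.2895,0.2],vel=0.12)
r.move_linear([0.52,-0.125,0.25],vel=0.25)
d=wrist("w2"); print(r.current_opening(),r.current_t(),r.current_contact_force())
E
```

```text
[ 0.41233022 -0.28987557  0.09670475] [-0.20153061 -1.01049162  0.42836433]
0.25256430464208135 [ 0.41233643 -0.28975703  0.09658982] [-0.32780622  0.84201473  6.19248827] 3.7417
0.2540553825196015 5.7667 [ 0.24294905 -0.33703294 -0.79120092]
```

View pics/w2.png

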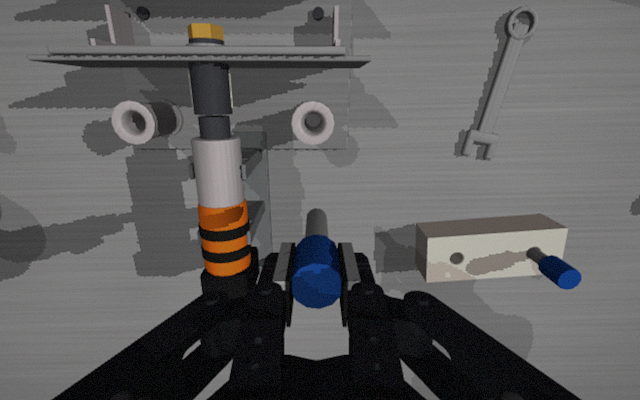

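Pin held upright. Sockets are visible near (313,122) and (134,121), and the bolt head near (206,33).

```bash
python3 - <<'E'
from h import *
im=cv2.imread("pics/w2.png")
cv2.imwrite("pics/w2c.png",cv2.resize(im[0:170,100:350],None,fx=3.2,fy=3.2,interpolation=cv2.INTER_CUBIC))
d=np.load("w2.npz");k=K(d);c=d["camera_from_world"]
for u,v,z in((313,122,.071),(134,121,.071),(206,33,.107)): print(on_plane(k,c,u,v,z).round(4))
E
```

```text
[ 0.575  -0.1236  0.071 ]
[0.579  0.0456 0.071 ]
[ 0.6459 -0.0436  0.107 ]
```

View pics/w2c.png

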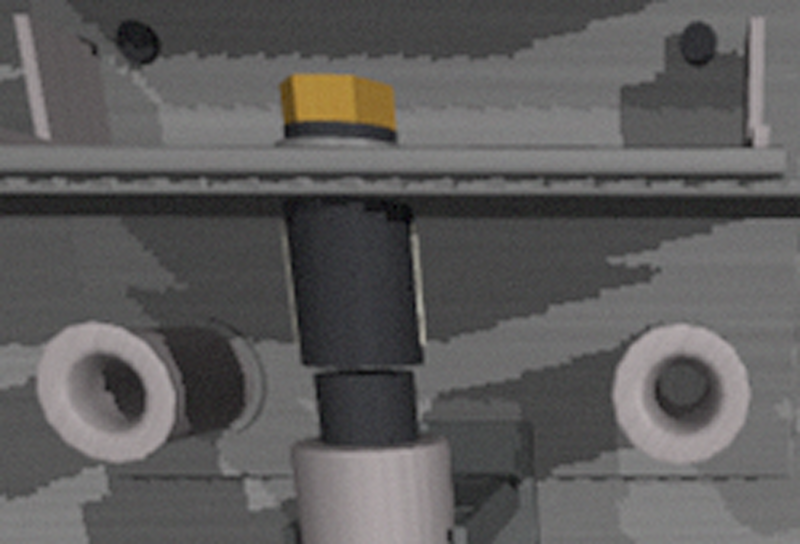

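```bash
cat >> h.py <<'E'
def insert(x,y):
    from cell import r
    r.move_linear([x,y,0.19],Q(),vel=0.2)
    for z,v in((0.155,.1),(.135,.06),(.115,.06),(.101,.05)):
        r.move_linear([x,y,z],vel=v)
        f=r.current_contact_force(); print(z,np.round(f,2),np.round(r.current_tool_pos(),4))
        if np.linalg.norm(f)>25: print("STOP"); return False
    r.set_gripper(0.6); r.sleep(.2)
    print(r.current_contact_force(),r.current_t())
    r.move_linear([x,y,0.19],vel=.15)
    return True
E
python3 - <<'E'
from h import *
from cell import r
if insert(.5747,-.1238):
    r.move_linear([0.515,-0.15,0.25],vel=.25); wrist("w3"); print(r.current_t())
E
```

```text
0.155 [ 0.45  0.05 -1.11] [ 0.5748 -0.1239  0.1556]
0.135 [ 0.42  0.26 -0.47] [ 0.5746 -0.1238  0.1347]
0.115 [ 0.78  0.16 -0.87] [ 0.5746 -0.1238  0.1147]
0.101 [ 0.85 -0.06 -0.49] [ 0.5746 -0.1238  0.1007]
[ 0.3358803  -0.69007046  0.02412691] 8.8167
10.1167
```

View pics/w3.png

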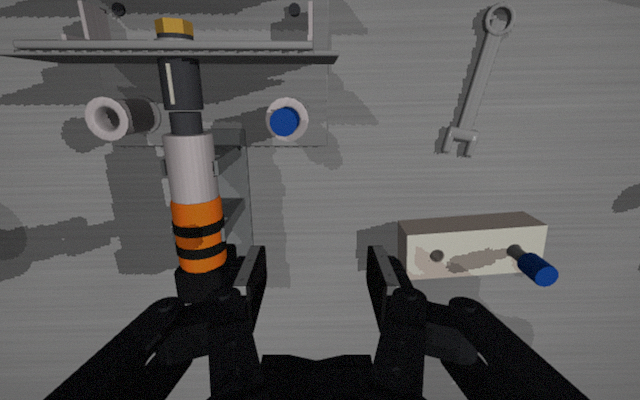

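```bash
python3 - <<'E'
from h import *
from cell import r
d=np.load("w3.npz");k=K(d);c=d["camera_from_world"]
M=np.linalg.inv(c);Z=d["depth"]
for u,v in((285,122),(279,122),(291,122),(544,270)):
    z=Z[v,u];print((M@np.array([(u-k[2])/k[0]*z,(v-k[3])/k[1]*z,z,1]))[:3].round(4))
r.move_linear([0.4175,-0.379,0.2],Q(),vel=.25)
r.move_linear([0.4175,-0.379,0.096],vel=0.12)
r.set_gripper(0.0,40)
print(r.current_opening(),r.current_contact_force(),r.current_t())
r.move_linear([0.4175,-0.379,0.2],vel=0.12)
r.move_linear([0.515,-0.15,0.25],vel=0.25)
r.move_linear([0.515,0.045,0.25],vel=0.25)
wrist("w4"); print(r.current_opening(),r.current_t())
E
```

```text
[ 0.5738 -0.1243  0.0999]
[ 0.574  -0.1193  0.1008]
[ 0.5738 -0.1295  0.1012]
[ 0.4249 -0.376   0.1002]
0.2540360312257359 [-0.27777138  0.01195272  6.65342731] 12.6667
0.25442180571192724 15.8333
```

View pics/w4.png

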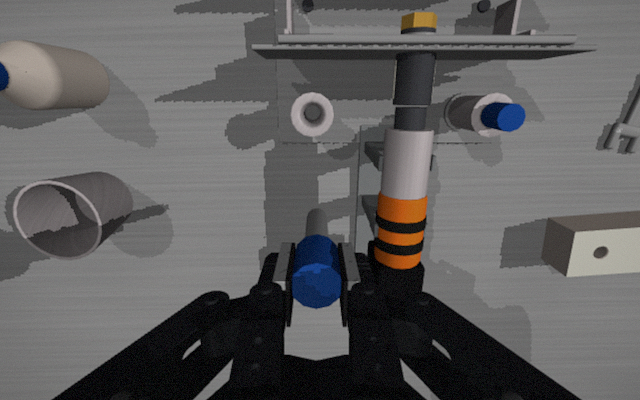

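The first pin is home, with its top at z ≈ 0.1006 against an expected 0.101. The second is held, and the left socket shows at (312,115).

```bash
python3 - <<'E'
from h import *
from cell import r
d=np.load("w4.npz");k=K(d);c=d["camera_from_world"]
p=on_plane(k,c,312.5,115,.071); print(p)
p=(p[:2]+np.array([.5783,.0459]))/2
assert np.linalg.norm(p-[.578,.0458])<.004
if insert(*p):
    r.set_gripper(1.0)
    r.move_linear([0.56,-0.04,0.27],vel=.25); wrist("w5"); print(r.current_t())
E
```

```text
[0.5772725 0.046267  0.071    ]
0.155 [ 0.11  0.61 -0.9 ] [0.5778 0.0461 0.1556]
0.135 [-0.25 -0.22 -0.73] [0.5777 0.0461 0.1347]
0.115 [ 0.18 -0.08 -1.23] [0.5777 0.0461 0.1146]
0.101 [ 1.   -0.13 -1.65] [0.5777 0.0461 0.1007]
[-0.11533175 -0.73347306  0.08240732] 18.9083
20.7667
```

View pics/w5.png

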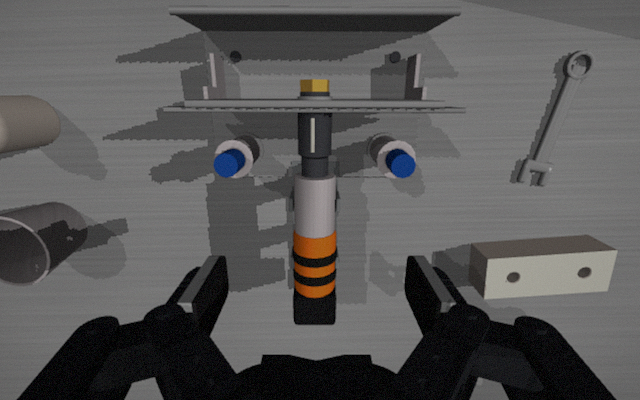

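```bash
python3 - <<'E'
from h import *
im=cv2.imread("pics/w5.png")
cv2.imwrite("pics/w5c.png",cv2.resize(im[65:190,200:430],None,fx=3.4,fy=3.4,interpolation=cv2.INTER_CUBIC))
d=np.load("w5.npz");k=K(d);c=d["camera_from_world"]
M=np.linalg.inv(c);Z=d["depth"]
for u,v in((229,163),(226,163),(233,163),(401,163),(397,163),(404,163)):
    z=Z[v,u];print((M@np.array([(u-k[2])/k[0]*z,(v-k[3])/k[1]*z,z,1]))[:3].round(4))
print(on_plane(k,c,229.5,163,.101),on_plane(k,c,401,163,.101))
E
```

```text
[0.5799 0.0429 0.1023]
[0.5798 0.046  0.1015]
[0.5796 0.0394 0.1011]
[ 0.5767 -0.1206  0.101 ]
[ 0.5768 -0.1167  0.1012]
[ 0.5764 -0.1238  0.0999]
[0.57965972 0.04277984 0.101     ] [ 0.57672585 -0.12061572  0.101     ]
```

View pics/w5c.png

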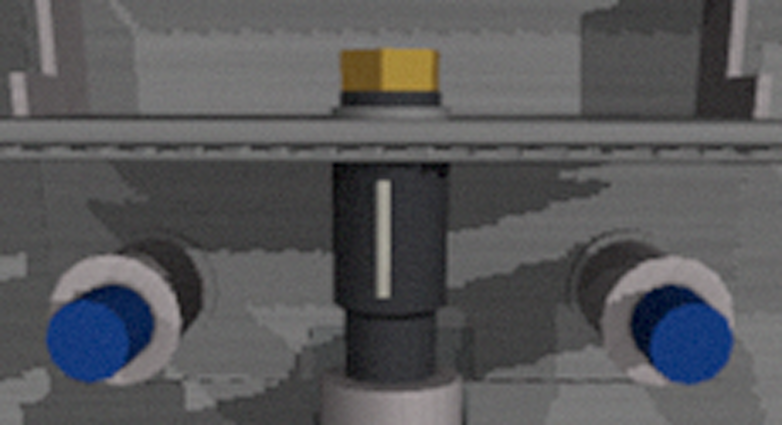

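```bash
python3 - <<'E'
from h import *
d=np.load("w5.npz");k=K(d);c=d["camera_from_world"]
f=lambda x,y,z:on_plane(k,c,200+(x+.5)/3.4-.5,65+(y+.5)/3.4-.5,z).round(4)
print("pins",f(87,340,.101),f(690,340,.101))
print("upright rear top",f(100,118,.12),f(390,118,.12),f(700,118,.12))
print("head front/rear top",f(390,92,.107),f(390,49,.107),f(390,92,.109),f(390,49,.109))
L=np.array([.5779,.046]);Rr=np.array([.5744,-.124]); y=(L-Rr)/np.linalg.norm(L-Rr); x=np.array([y[1],-y[0]])
o=(L+Rr)/2+.06*x; print(o,np.arctan2(x[1],x[0]),"head",o+.012*x,"gp",o+.018*x)
E
```

```text
pins [0.5781 0.047  0.101 ] [ 0.5751 -0.1222  0.101 ]
upright rear top [0.6376 0.0319 0.12  ] [ 0.6363 -0.0393  0.12  ] [ 0.6349 -0.1155  0.12  ]
head front/rear top [ 0.6425 -0.0394  0.107 ] [ 0.6527 -0.0396  0.107 ] [ 0.6424 -0.0394  0.109 ] [ 0.6526 -0.0396  0.109 ]
[ 0.63613729 -0.04023503] -0.020585327084665893 head [ 0.64813475 -0.04048204] gp [ 0.65413347 -0.04060554]
```

```bash
python3 - <<'E'
from h import *
from cell import r,optics
q=Q(-.0203)
r.set_gripper(0.65)
r.move_linear([0.655,-0.0406,0.20],q,vel=.2)
r.move_linear([0.655,-0.0406,0.13],vel=.1)
r.move_linear([0.655,-0.0406,0.098],vel=.06)
print(r.current_tool_pos(),r.current_contact_force(),r.current_t())
r.set_gripper(0.0,35)
for i in range(3):
    print(r.current_t(),r.current_opening(),r.current_contact_force().round(2),r.current_torque().round(3),r.current_tool_pos().round(4)); r.sleep(.2)
d=optics.get_image("scene");cv2.imwrite("pics/s1.png",cv2.resize(d["pixels"][170:270,230:430,::-1],None,fx=4,fy=4,interpolation=cv2.INTER_CUBIC))
wrist("w6")
E
```

```text
[ 0.65511595 -0.04060698  0.09802723] [-0.39597938  0.38304202  0.37092397] 23.45
23.8417 0.2913598744467196 [-0.19  5.9   4.  ] [ 0.824  0.118 -0.04 ] [ 0.6553 -0.04    0.0986]
24.0417 0.2946559752026736 [-1.48  5.11  4.16] [ 0.893  0.139 -0.051] [ 0.6552 -0.0399  0.0986]
24.2417 0.28869524448181794 [-0.8   5.27  5.25] [ 0.836  0.155 -0.083] [ 0.6553 -0.04    0.0986]
```

View pics/s1.png

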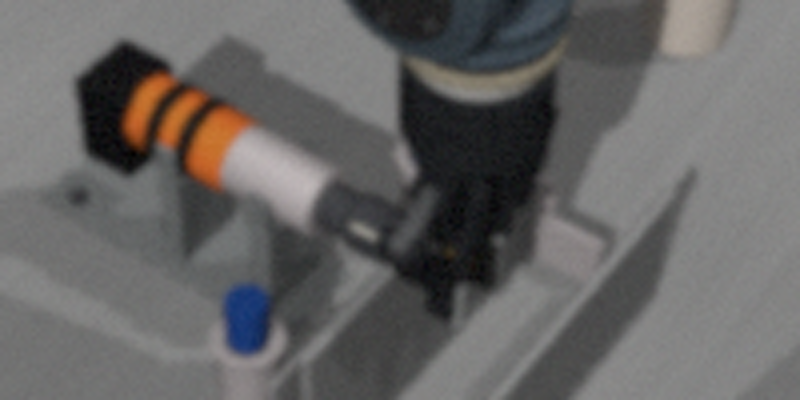

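View pics/w6.png

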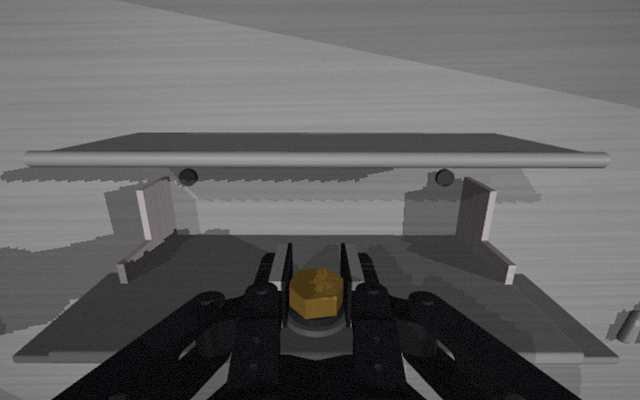

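```bash
python3 - <<'E'
from h import *
from cell import r,optics
cr=[]
for i in range(8):
    d=wrist("w7"); cr.append(cv2.resize(d["pixels"][255:345,265:370,::-1],None,fx=1.9,fy=1.9,interpolation=cv2.INTER_CUBIC))
    print(round(r.current_t(),2),round(r.current_opening(),4),r.current_contact_force().round(2),r.current_torque().round(3))
    r.sleep(.35)
cv2.imwrite("pics/w7m.png",np.vstack([np.hstack(cr[:4]),np.hstack(cr[4:])]))
E
```

```text
24.59 0.2948 [-1.39  5.08  4.83] [ 0.845  0.172 -0.066]
24.99 0.2914 [-0.26  5.19  3.9 ] [0.874 0.19  0.004]
25.39 0.2948 [-0.71  5.47  4.63] [0.887 0.13  0.027]
25.79 0.2951 [-0.83  5.45  3.79] [ 0.828  0.152 -0.021]
26.19 0.2963 [-1.1   5.19  3.9 ] [ 0.852  0.104 -0.063]
26.59 0.2934 [-0.87  5.21  4.06] [0.903 0.147 0.043]
26.99 0.2903 [-1.21  6.3   4.34] [ 0.857  0.096 -0.006]
27.39 0.2939 [-1.65  5.65  4.9 ] [0.81  0.109 0.009]
```

View pics/w7m.png

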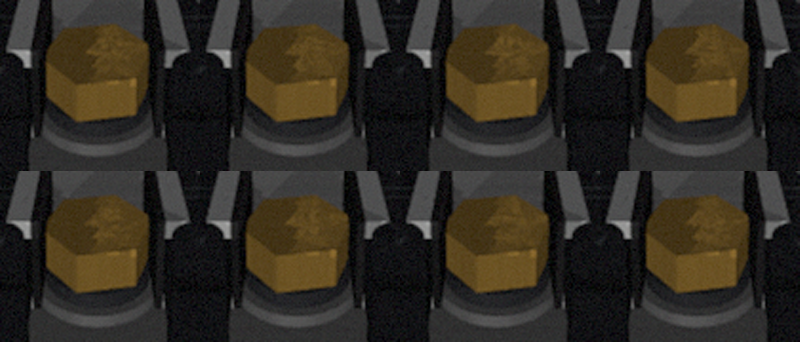

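The head is held and hasn't moved in 2.8 s. The next check is whether the nutrunner's socket has stopped, which would mean the nut is tight.

```bash
python3 - <<'E'
from h import *
from cell import r,optics
cr=[];ct=[]
for i in range(5):
    print(round(r.current_t(),2),round(r.current_opening(),4),r.current_torque().round(3))
    d=optics.get_image("scene");cr.append(cv2.resize(d["pixels"][205:245,290:340,::-1],None,fx=5,fy=5,interpolation=cv2.INTER_CUBIC))
    d=wrist("w8"); ct.append(cv2.resize(d["pixels"][255:345,265:370,::-1],(250,200),interpolation=cv2.INTER_CUBIC))
    if i<4:r.sleep(1.0)
j=[0,2,4]
cv2.imwrite("pics/m2.png",np.vstack([np.hstack([cr[i] for i in j]),np.hstack([ct[i] for i in j])]))
E
```

```text
27.74 0.2878 [0.859 0.138 0.009]
28.84 0.2871 [0.936 0.162 0.028]
29.94 0.2923 [ 0.931  0.131 -0.041]
31.04 0.2906 [0.98  0.16  0.039]
32.14 0.2891 [ 0.933  0.128 -0.036]
```

View pics/m2.png

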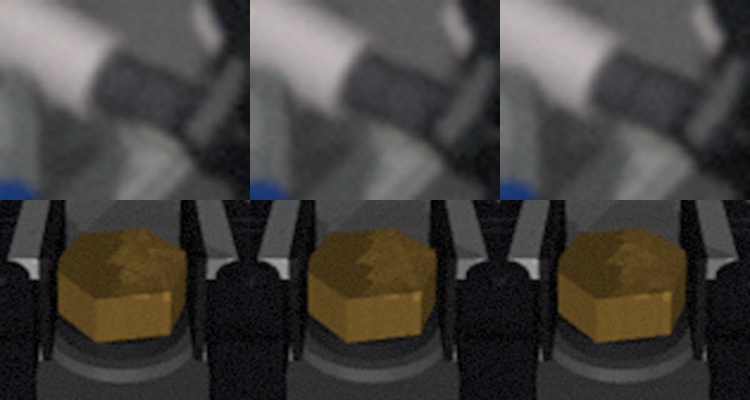

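```bash
python3 - <<'E'
from h import *
from cell import r,optics
r.sleep(3.5)
print(round(r.current_t(),2),round(r.current_opening(),4),r.current_torque().round(3))
a=np.load("w6.npz")["pixels"]; b=wrist("w9")["pixels"]
d=optics.get_image("scene");s=cv2.resize(d["pixels"][205:245,290:340,::-1],(250,200),interpolation=cv2.INTER_CUBIC)
t=optics.get_image("top");cv2.imwrite("pics/top9.png",t["pixels"][:,:,::-1])
f=lambda x:cv2.resize(x[255:345,265:370,::-1],(250,200),interpolation=cv2.INTER_CUBIC)
T0=np.load("top.npz")["pixels"]
g=lambda x:cv2.resize(x[130:260,170:490,::-1],(375,152))
cv2.imwrite("pics/m3.png",np.vstack([np.hstack([f(a),f(b),s]),np.hstack([g(T0),g(t["pixels"])])]))
E
```

```text
35.74 0.2939 [ 0.932  0.153 -0.007]
```

View pics/m3.png

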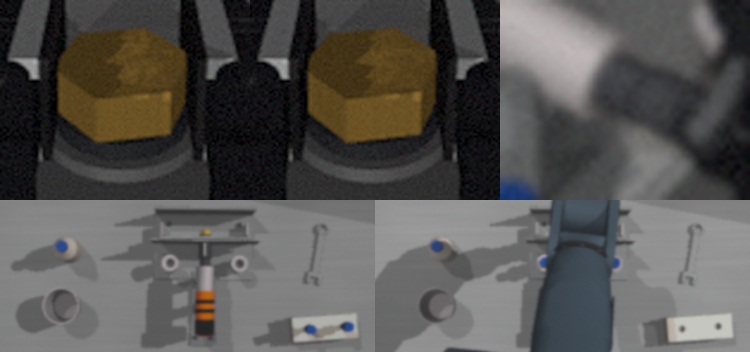

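```bash
python3 - <<'E'
from cell import r
r.hand_in(); print(r.current_t())
E
```

```text
the job is handed in; nothing more can be done
the job is handed in; nothing more can be done
```

I put both pins in their sockets and let go of them. I then gripped the brass bolt head and held it while the nutrunner ran the nut up. I handed the job in at about 36 s, still gripping.

- **Pins:** both head tops measured at z about 0.101 m, which is what a fully home pin should show. Their plan positions matched the sockets to within about 2 mm.
- **Bolt head:** the grip was set to 35 N. Pictures taken from 24 s to 36 s show no rotation. The flats did not settle fully on the pads: the opening stayed at 0.29, against 0.254 on the 24 mm pin heads, so the head is held slightly off its flats.
- **Nut tight:** this is inferred, because `nut_run` cannot be read directly. The head was held for 12 s, against the 3.5 to 5.5 s needed. The socket's white line, visible at 24 s, had turned out of view by 27.7 s, and none came back up to 36 s. The reaction moment about x rose slightly, from about 0.85 to 0.93 N m, around 29 s and then stayed level.
- **Cup, bottle and spanner:** the last top view shows all three where they started.

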